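# Lock the stop screw of a tube rocker with its jam nut

### The job

Take the red-handled spanner from the blue mat, slide its jaws fully onto the lower steel nut of the rocker's stop screw with the handle lying on the plate beside the stop pin, and let go so that the pin can hold it. Then turn the brass jam nut clockwise down onto the lower nut and tighten it firmly (about 0.7 newton metres), so that the spanner bears on the pin and the lower nut keeps its red mark on the line. Finally pull the spanner off and lay it flat back on the mat, leaving everything else alone.

Things in the scene. Friction and masses are not known exactly. Their poses are not given: they have to be found in the camera images.
- rocker: White chassis plate of a tube rocker, 430 x 130 x 20 mm, fixed to the bench. Origin at bench height under the axis of the upright stop screw; z up. The plate's top is at 20 mm and runs from x = -225 to +205 mm, y = +-65 mm; its motor housing (45 mm high) stands on x = +107 to +203 mm. A short red line on the plate points from the screw along +x. The spanner lies flat on it, handle along -x.
- stud (a point): Point on the axis of the stop screw at the plate's top (20 mm above the bench). The screw is 22 mm thick, its dark end reaches 47 mm above the plate. Axes as rocker.
- stop: Dark steel stop pin, 12 mm thick, 15 mm high, on the plate 190 mm behind the screw (rocker x = -190, y = +17.5 mm). Origin: centre of its foot. It keeps the spanner's handle from swinging clockwise (seen from above) about the screw.
- lower (a joint): Turn (rad, clockwise from above positive) of the lower nut: steel hexagon, 36 mm across flats, 13.8 mm high, on the plate. 0 = its red mark on the red line; starts within 0.06 of 0. Its thread holds only 0.08 N m: a tight jam nut carries it round unless it is held. In the spanner it has play and gives 0.1 to 0.25 rad before the torque rises; up to 20 degrees off is fine.
- lower_top (a point): Centre of the lower nut's top face. Two opposite flats face along this frame's +-y, the others at 60 degree steps; a corner with the red mark points along +x.
- jam (a joint): Turn (rad, clockwise from above positive) of the jam nut relative to the lower nut: brass hexagon, 36 mm across flats, 26 mm high, on the same screw straight above the lower nut. It starts 1.0 to 2.3 rad loose, turns easily (0.03 N m) and sinks 0.64 mm per rad; at 2.4 it has met the lower nut and cannot turn farther relative to it.
- jam_top (a point): Centre of the jam nut's top face, about 60 mm above the bench (the screw end stands 5 to 8 mm out of it). Two opposite flats face along this frame's +-y, the others at 60 degree steps.
- mat: Blue mat, 270 x 210 mm, 4 mm thick, fixed on the bench. Origin: centre of its underside; x along its 270 mm side.
- spanner: The larger open spanner (red handle sleeve), flat, about 0.45 kg, for the 36 mm nuts. Origin: underside of the handle, 85 mm behind the mouth centre; x along the handle towards the jaws, z up. Handle 18 mm wide, 13 mm thick, from x = -125 to +59 mm; jaws 10 mm thick, 57 mm wide (about 70 mm at the tips), from x = +53 to about +112 mm, opening 37.4 mm wide between parallel faces and flared at the tips. Mass centre near x = -5 mm.
- spanner_mouth (a point): Centre of the spanner's jaw opening (x = +85 mm, 5 mm above its underside); when the spanner is pushed fully home (some 8 to 20 N, the flats may catch on the way in) its throat meets the nut's corner and this point lies within 2 mm of the screw's axis.
- small_spanner: Smaller open spanner (yellow sleeve), 19 mm opening, lying on the same mat; too small for these nuts; bystander. Origin under its handle, x towards its jaws, which end at +95 mm; tail at -95 mm, handle 15 mm wide.
- tube_rack: white tube rack, 110 x 240 mm, with red and blue capped tubes; bystander
- gel_bottle: clear bottle, 60 mm wide, 150 mm tall; bystander
- kidney_dish: round steel dish, 120 mm wide; bystander
- tip_box: green pipette-tip box, 85 x 120 x 50 mm; bystander
- swab_jar: white jar with red cap, 70 mm wide; bystander
- note_block: yellow note block, 75 mm square; bystander
- marker: white marker with a blue cap, 140 mm long, lying; bystander

How it is judged:
On the way, in this order (a step that is already met when the one before it is completed fails the run):
1. the spanner lies flat on the plate, jaws home on the lower nut (mouth centre within 7 mm of the screw axis), handle along the plate beside the pin (within 0.2 rad), let go (horizontal distance between spanner_mouth and stud below 0.007 m and height (world z) of spanner_mouth below 0.031 m and angle between the x axis of spanner and the x axis of rocker, either way round below 0.2 rad and contact force between each of the fingers, the arm and spanner below 0.1 N and value of joint lower between -0.4 and 0.4 rad), for 0.2 s.
2. the jam nut is down (past 2.33) and so tight that the spanner, still on the lower nut and untouched by the robot, presses on the stop pin with more than 1 N (all of step 1 and value of joint jam above 2.33 rad and contact force between spanner and stop above 1 N), for 0.15 s.
At the end, for the whole second after the job is handed in: The jam nut is still tight on the lower nut (past 2.2 rad), the lower nut's mark is within 0.4 rad of the line, and the spanner lies flat and at rest on the mat, its handle's middle over the mat (value of joint lower between -0.4 and 0.4 rad and value of joint jam above 2.2 rad and x of spanner in the frame of mat between -0.1 and 0.1 m and y of spanner in the frame of mat between -0.095 and 0.095 m and z of spanner in the frame of mat below 0.008 m and angle between spanner's own z axis and vertical below 0.12 rad and linear speed of spanner below 0.02 m/s); the robot touches nothing.
It fails at once if the lower nut turns more than 0.55 rad off its line (value of joint lower above 0.55 rad or value of joint lower below -0.55 rad).
It fails at once if a bystander is moved more than 30 mm (distance of any of tube_rack, gel_bottle, kidney_dish, tip_box, swab_jar, note_block, marker, small_spanner from where it was at the start of the episode above 0.03 m).
It also fails if it takes over 72 s, if anything falls off the work surface, if the arm or the gripper's body presses on something with over 40 N, if the wrist force passes 120 N, or if a joint passes its speed limit or range.

### The arm

A 6-joint arm with a two-finger parallel gripper is mounted at the origin on the work surface. World frame = base frame: x ahead of the robot, y to its left, z up, the work surface at z = 0. Lengths are in m, angles in rad, forces in N, time in s.
With the tool pointing down it reaches from about 0.3 to 0.775 m from the base axis. Payload 14.6 kg.
Tool frame: the origin (TCP) lies on the centre line of the jaws, within the pads' length; the fingertips stand 8 mm ahead of it and the grasp point (between the pads) lies 11 mm behind it; y points along the fingers, z is the direction in which the jaws open and shut, and the axes are right-handed (so a half turn about y gives the same grasp; the last joint's range is limited). The gripper opens to 94 mm and grips with 3 to 60 N. Pads are 16 mm wide; open, the fingers measure 119 mm over their backs; the gripper's body (75 mm by 177 mm) begins 78 mm behind the grasp point.
Start: joints at [1.038, 0.3, 1.521, -0, 1.321, -0.067], TCP at [0.247, 0.491, 0.213] pointing down, gripper open.
Joint ranges: [-3.03, 3.03], [-0.79, 2.21], [0.23, 2.52], [-1.04, 4.18], [0, 3.07], [-2.55, 2.55]. Speed limits (rad/s): [2.22, 2.22, 2.57, 3.14, 3.14, 3.14].

### API

Orientations are given as a unit quaternion [x, y, z, w].
In Python, from bench import * gives the robot as it stands.
- The arm moves only by the tool jog_arm, never from a script. Its argument "steps" is a list of rows, each a list of 7 numbers: the shift along the tool's x, y, z each as a share of 0.4 m, from -1 to 1, then the turn, a rotation vector about the tool's x, y, z each as a share of 0.5 rad, from -1 to 1, then the closure, from -1 (fully open) to 1 (shut), so that 0 is half open. In form: [[x, y, z, ax, ay, az, jaw], ...]. A call has 1 to 12 rows; each row shifts and turns the pose as measured when the row begins, along the tool's axes as they then stand; what a row does not reach is not made up. A row lasts 1/8 s, in which the tool goes at most 62.5 mm and 10.7 degrees, less where a joint would pass 70% of its speed; a pose out of reach is approached as far as the arm can. A call with a number of a shift or a turn outside -1 to 1 is refused whole. A call with a gripper value outside its range is refused whole. The fingers move at their own pace and stop on an object; "newtons" is the grip in N (left out, the last holds). Time passes only in rows, so rows that do not move let the fingers close. It gives the time, the measured TCP pose, the force and the opening at its end, in the units of the state.
- state(): the state, without advancing time (a new reading comes with each control period).
- grab_frame(name): name is "scene" or "top"; returns the picture (400x640x3 uint8, blue, green, red); there is no depth.
- get_calibration(name): a dict with "K" (3x3 intrinsics, pixels), "R" (3x3) and "t" (3): a world point X has camera coordinates R X + t. Camera axes: x right, y down, z forward; pixel columns grow to the right and rows downward; lengths in m; the calibration is good to about 2 mm. A picture is of the moment at which its call begins. get_calibration takes no time and is no camera call.
- close_job(): hands the job in, once; it reports no verdict.
Trained networks look in the newest picture that a camera, given by its name, has taken for a name from the list of things; names that differ only in an ending like _2 or _b are one class to them, and where a whole thing is asked for, a point or a joint stands for the part that bears it (a point fixed in the world has none). Each returns a list of dicts, best first, with "conf" (0 to 1); they miss things now and then, are a little off and sometimes report something else, mostly with a low value. They report only what shows in the picture. A call takes as long as a camera call.
- search_frame(camera, label): "extent" ([left, top, right, bottom] in pixels, round what is visible of it).
- place_of(camera, label): "pixel" ([column, row] in pixels: a listed point, or the origin of a listed thing).
The state is a dict: "t": time; "qpos": joint angles; "qvel": joint speeds; "joint_torque": joint torques, N m; "ee_pos": TCP position; "tcp_rot": TCP orientation; "contact_force": force on the tool from outside, world axes, zero at the start; "wrist_torque": the same for the moment, N m; "width": finger opening in m.
Only numpy, scipy, OpenCV 4.12 (cv2) and the standard library are available. Lean on these libraries where they do the work, as an engineer would, in place of code of your own. Each camera call takes 0.05 s, during which the arm holds its last target. There are 200 camera calls.

## Working session

There is one attempt and no reset: what is moved stays moved. The work goes in short steps, Python scripts to look and compute and a tool call to move; the robot and the scene stay as the last step left them, time stands still between calls to the robot, and variables do not carry over. Pictures are saved under pics/ and viewed, about 8 in all and at most 12, crops included, and the job is handed in when it is done.

Besides the shell and the picture viewer there is one more tool, called after ">>>" as a command line: name --pt "numbers of a row" for each row, then --argument value for the rest. jog_arm: Moves the arm, as the interface text tells. Shift numbers are shares of 0.4 m and turn numbers shares of 0.5 rad, none past 1 either way. Its arguments: {"type":"object","properties":{"steps":{"type":"array","items":{"type":"array","items":{"type":"number","minimum":-1,"maximum":1}}},"newtons":{"type":"number"}},"required":["steps"]}

```bash
mkdir -p pics; ls; python3 - <<'E'
from bench import *
import cv2,numpy as np
print(state())
for n in("scene","top"):
    c=get_calibration(n);print(n,c)
    cv2.imwrite(f"pics/{n}0.png",grab_frame(n))
for l in ["rocker","stud","stop","lower_top","jam_top","mat","spanner","spanner_mouth","small_spanner"]:
    for n in("scene","top"):
        print(l,n,[(np.round(d["pixel"],1),round(d["conf"],2)) for d in place_of(n,l)][:2])
E
```

```text
pics
{'t': 0.0, 'qpos': array([ 1.03840656e+00,  3.00480277e-01,  1.52161499e+00,  4.29462036e-05,
        1.32069939e+00, -6.66144608e-02]), 'qvel': array([-0.00120258, -0.00070616, -0.00076433,  0.00025854,  0.0011727 ,
       -0.00107834]), 'joint_torque': array([-7.13307218e-04, -5.31808805e+01, -3.52730477e+01,  7.07691209e-02,
        2.44741532e-02, -1.02464121e-04]), 'ee_pos': array([0.24687767, 0.49117989, 0.21286695]), 'tcp_rot': array([ 0.68841846, -0.16333496,  0.16305608, -0.68761503]), 'contact_force': array([-0.61065059,  0.39534774, -0.15421976]), 'wrist_torque': array([ 0.06752859,  0.00293358, -0.03073483]), 'width': 0.09417213796031705}
scene {'K': array([[382.98988822,   0.        , 322.66979494],
       [  0.        , 382.98988822, 193.17474757],
       [  0.        ,   0.        ,   1.        ]]), 'R': array([[ 0.55538084,  0.83154517,  0.00920627],
       [ 0.71108327, -0.46912731, -0.52371763],
       [-0.43117595,  0.29740916, -0.85184218]]), 't': array([-0.32330544, -0.34075898,  1.32756501])}
top {'K': array([[457.27546492,   0.        , 319.94600088],
    
[... 540 characters left out ...]
scene [(array([370.1, 208.6]), 0.4)]
stop top []
lower_top scene [(array([369.7, 207.6]), 0.48)]
lower_top top [(array([284.8, 155.7]), 0.5)]
jam_top scene [(array([373. , 207.8]), 0.46)]
jam_top top [(array([283. , 149.9]), 0.61)]
mat scene [(array([217.6, 238.8]), 0.57)]
mat top [(array([420.5, 212. ]), 0.61)]
spanner scene [(array([184.7, 332.3]), 0.75), (array([234.9, 229.7]), 0.72)]
spanner top [(array([405.8, 210.6]), 0.95), (array([176.2, 146.3]), 0.25)]
spanner_mouth scene [(array([244.8, 250.5]), 0.69)]
spanner_mouth top [(array([401.5, 183. ]), 0.78)]
small_spanner scene [(array([202.8, 251.5]), 0.79), (array([370.8, 206.6]), 0.25)]
small_spanner top [(array([437.1, 206.3]), 0.56)]
```

View pics/top0.png

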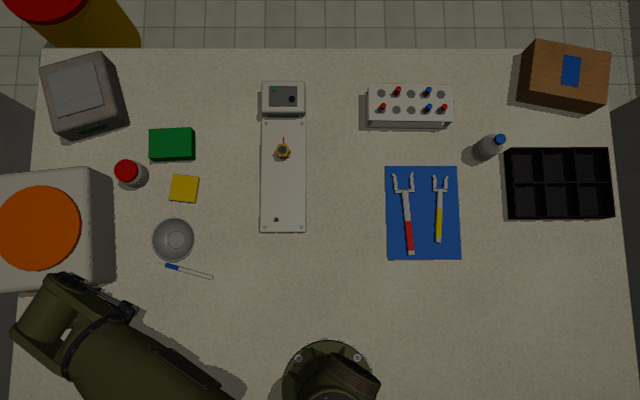

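View pics/scene0.png

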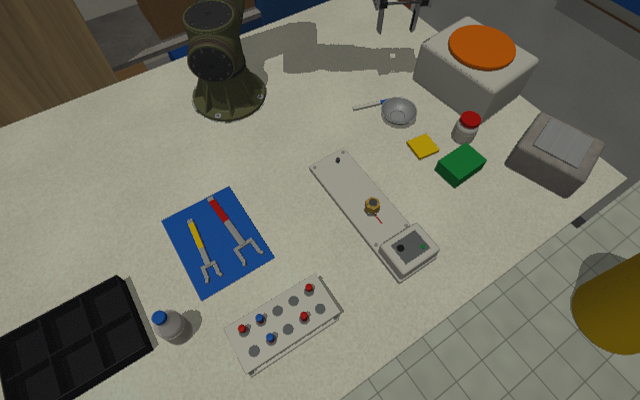

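The top view shows the rocker at columns 260–305, rows 80–233 with its screw near (283,150) and pin near (276,219). The red spanner lies on the mat from (403,180) to (411,252), with the jaws away from the robot. Next I'll take enlarged crops for sub-pixel measurement.

```bash
python3 - <<'E'
import cv2,numpy as np
t=cv2.imread("pics/top0.png");s=cv2.imread("pics/scene0.png")
a=cv2.resize(t[165:265,383:465],None,fx=6,fy=6,interpolation=cv2.INTER_CUBIC) 
b=cv2.resize(t[130:230,258:308],None,fx=6,fy=6,interpolation=cv2.INTER_CUBIC)
cv2.imwrite("pics/c1.png",np.hstack([a[:,:460],b]))
E
cat > h.py <<'E'
from bench import *
import numpy as np,cv2
from scipy.spatial.transform import Rotation as Ro
C={n:get_calibration(n) for n in("top","scene")}
def proj(n,X):
    c=C[n];p=(c["R"]@np.atleast_2d(X).T).T+c["t"];p=p@c["K"].T;return p[:,:2]/p[:,2:]
def back(n,px,z):
    c=C[n];d=c["R"].T@np.linalg.solve(c["K"],[px[0],px[1],1]);o=-c["R"].T@c["t"];return o+d*(z-o[2])/d[2]
E
python3 - <<'E'
from h import *
for n in("top","scene"):
    im=cv2.imread(f"pics/{n}0.png");h=cv2.cvtColor(im,cv2.COLOR_BGR2HSV)
    b=cv2.inRange(h,(105,150,60),(125,255,255)); b=cv2.morphologyEx(b,cv2.MORPH_CLOSE,np.ones((25,25)))
    cs=max(cv2.findContours(b,0,2)[0],key=cv2.contourArea)
    (c,sz,a)=cv2.minAreaRect(cs);bx=cv2.boxPoints((c,sz,a))
    P=np.array([back(n,p,.004) for p in bx]);print("mat",n,P.mean(0),np.round(P,4).tolist())
    for nm,ms in dict(red=[(0,130,60),(8,255,255)],yel=[(25,130,80),(34,255,255)]).items():
        m=cv2.inRange(h,*map(np.array,ms)); 
        k,l,st,ce=cv2.connectedComponentsWithStats(m)
        for i in range(1,k):
            if st[i,4]>3: 
                ys,xs=np.nonzero(l==i);w=np.array([back(n,(x,y),.016) for x,y in zip(xs,ys)])[:,:2]
                ev,V=np.linalg.eigh(np.cov(w.T)) if len(xs)>2 else (0,np.eye(2));v=V[:,1]*np.sign(V[0,1])
                print(n,nm,st[i],w.mean(0).round(4),"dir",np.round(np.arctan2(v[1],v[0]),3))
E
```

```text
mat top [ 0.47365295 -0.2751307   0.004     ] [[0.6059, -0.1707, 0.004], [0.6114, -0.3832, 0.004], [0.3409, -0.3762, 0.004], [0.3364, -0.1704, 0.004]]
top red [   2    0   80   21 1202] [1.0915 0.8507] dir -1.568
top red [396  86   5   5  22] [ 0.8376 -0.2154] dir -0.868
top red [381 103   5   5  21] [ 0.7861 -0.1694] dir -0.304
top red [442 104   5   5  22] [ 0.7825 -0.3496] dir -0.438
top red [283 137   1   7   7] [0.6813 0.1227] dir 0.005
top red [114 159  23  22 397] [0.5956 0.5705] dir -1.462
top red [405 221   9  30 175] [ 0.4049 -0.2309] dir 0.069
top yel [170 174  29  28 598] [0.5418 0.4014] dir -0.502
top yel [436 208   6  30 145] [ 0.4391 -0.3163] dir -0.095
mat scene [ 0.47306689 -0.27258138  0.004     ] [[0.3414, -0.3867, 0.004], [0.3314, -0.1551, 0.004], [0.6134, -0.1711, 0.004], [0.606, -0.3775, 0.004]]
scene red [460 111  21  18 291] [0.5478 0.6048] dir -1.073
scene red [210 200  18  22 138] [ 0.4049 -0.2322] dir 0.069
scene red [376 217   6   6   9] [0.6744 0.1238] dir -0.007
scene red [306 284   6   8  39] [ 0.7285 -0.1409] dir -0.705
scene red [301 312   7   9  47] [ 0.7812 -0.1885] dir -0.59
scene red [238 325   8   8  47] [ 0.7247 -0.3263] dir 0.062
scene yel [407 134  32  24 407] [0.5446 0.4012] dir -1.31
scene yel [188 223  15  25 118] [ 0.4389 -0.3173] dir -0.077
```

View pics/c1.png

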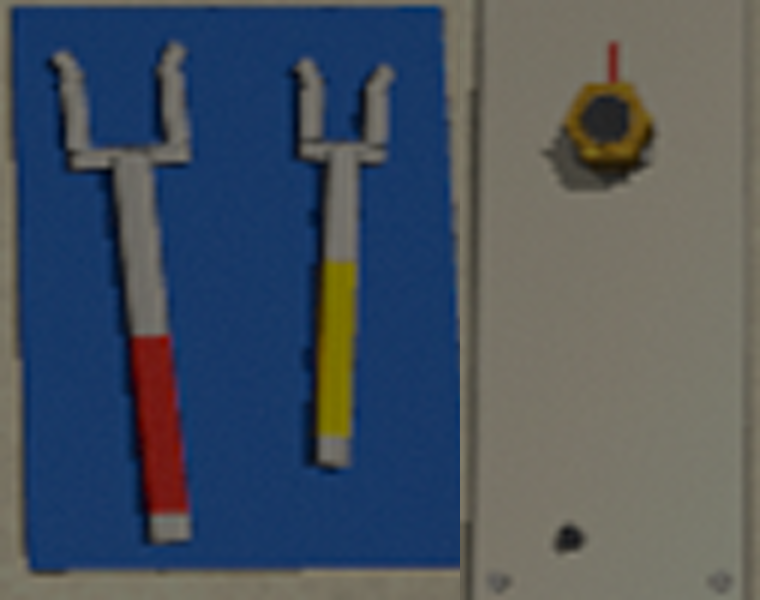

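Here the spanner's mouth opens up-image, with the handle tilted about 0.07 rad. The jam nut has a corner roughly left and right, so its flats face about ±x. The pin shows at crop (570,537), which is pixel (276.4,219.5). Next I'll fit the metric poses.

```bash
python3 - <<'E'
from h import *
from scipy.optimize import least_squares
from scipy.ndimage import label
B={}
for n in("top","scene"):
    im=cv2.imread(f"pics/{n}0.png");h=cv2.cvtColor(im,cv2.COLOR_BGR2HSV)
    # spanner: not blue, red comp
    q=cv2.inRange(h,(100,140,40),(130,255,255))==0
    hull=np.zeros(q.shape,np.uint8)
    mc=np.array([proj(n,[x,y,.004])[0] for x,y in [(.6,-.181),(.6,-.37),(.348,-.37),(.348,-.181)]]).astype(np.int32)
    cv2.fillConvexPoly(hull,mc,1)
    l,k=label(q&(hull>0)&(h[...,2]>70))
    r=proj(n,[.4049,-.2315,.017])[0].round().astype(int);i=l[r[1],r[0]]
    ys,xs=np.nonzero(l==i)
    w=np.array([back(n,(x,y),.0145) for x,y in zip(xs,ys)])[:,:2]
    a=.069;u=np.array([np.cos(a),np.sin(a)]);v=np.array([-u[1],u[0]])
    s=w@u;d=w@v
    lo,hi=s.min(),s.max();m=(s<lo+.16)&(s>lo+.005);f=np.polyfit(s[m],d[m],1)
    print(n,"len",hi-lo,"npx",len(s),"slope",f[0],"d at mid",np.polyval(f,lo+.125),"origin from tail",(lo+.125)*u+np.polyval(f,lo+.125)*v,"jaw d range",d[s>lo+.2].min(),d[s>lo+.2].max())
    g=cv2.cvtColor(im,cv2.COLOR_BGR2GRAY).astype(float)
    # brass & dark
    c=proj(n,[.62,.104,.066])[0]
    for nm,z in dict(screw=.067,pin=.035).items():
        c0={'top':dict(screw=(282.5,149.7),pin=(276.4,219.5)),'scene':dict(screw=(373,203),pin=(338.5,159.5))}[n][nm]
        x0,y0=map(round,c0);R=5 if nm=="screw" else 4
        y,x=np.mgrid[y0-R:y0+R+1,x0-R:x0+R+1];sub=g[y,x]
        # darkness weight, low saturation
        sat=h[y,x,1].astype(float)
        if nm=="screw": wt=((sat<110)&(sub<95)&(np.hypot(x-x0,y-y0)<5)).astype(float)
        else: wt=np.clip(np.median(sub)*.85-sub,0,None)
        p=(np.sum(wt*x)/wt.sum(),np.sum(wt*y)/wt.sum());B[n,nm]=p
        print(n,nm,np.round(p,2),int((wt>0).sum()),back(n,p,z).round(4))
    print(h[148:152,280:286,:].tolist() if n=="top" else "")
    m=cv2.inRange(h,(15,130,40),(27,255,255));x0,y0=proj(n,[.63,.105,.06])[0]
    ys,xs=np.nonzero(m);k=np.hypot(xs-x0,ys-y0)<25;print("brass",n,k.sum(),xs[k].min(),xs[k].max(),ys[k].min(),ys[k].max())
for z in(.06,.0668,.075): print(z,back("top",B["top","screw"],z).round(4),back("scene",B["scene","screw"],z).round(4))
im=[]
for n,(x,y) in dict(top=(283,152),scene=(372,207)).items():
    p=cv2.imread(f"pics/{n}0.png")[y-18:y+18,x-18:x+18];im.append(cv2.resize(p,None,fx=11,fy=11,interpolation=cv2.INTER_CUBIC))
cv2.imwrite("pics/c2.png",np.clip(np.hstack(im)*1.5,0,255))
E
```

```text
top len 0.23597195154776957 npx 629 slope -0.00021127729576870846 d at mid -0.26009301466437124 origin from tail [ 0.47455787 -0.22791684] jaw d range -0.2898341075855128 -0.2287397864787422
top screw [281.87 149.48] 52 [0.64   0.1223 0.067 ]
top pin [275.75 219.36] 22 [0.4498 0.1403 0.035 ]
[[[110, 19, 40], [105, 13, 38], [105, 13, 38], [0, 7, 37], [120, 13, 39], [102, 33, 39]], [[0, 0, 39], [0, 0, 38], [0, 7, 36], [150, 7, 38], [105, 15, 35], [108, 33, 39]], [[105, 13, 39], [120, 6, 40], [0, 0, 36], [90, 7, 36], [100, 20, 38], [108, 35, 36]], [[110, 20, 38], [120, 7, 38], [120, 7, 38], [0, 0, 37], [120, 7, 37], [135, 15, 35]]]
brass top 96 276 289 144 156
scene len 0.23860148178045276 npx 661 slope 0.0023708796757358932 d at mid -0.25924521763387326 origin from tail [ 0.47576001 -0.22698394] jaw d range -0.2916525101066401 -0.22748686311740274
scene screw [372.65 202.12] 48 [0.6421 0.1208 0.067 ]
scene pin [337.4  159.91] 26 [0.4558 0.1368 0.035 ]

brass scene 124 366 379 197 213
0.06 [0.6418 0.1228 0.06  ] [0.6393 0.124  0.06  ]
0.0668 [0.64   0.1223 0.0668] [0.642  0.1209 0.0668]
0.075 [0.6379 0.1218 0.075 ] [0.6453 0.1171 0.075 ][ WARN:0@0.449] global loadsave.cpp:1063 imwrite_ Unsupported depth image for selected encoder is fallbacked to CV_8U.
```

View pics/c2.png

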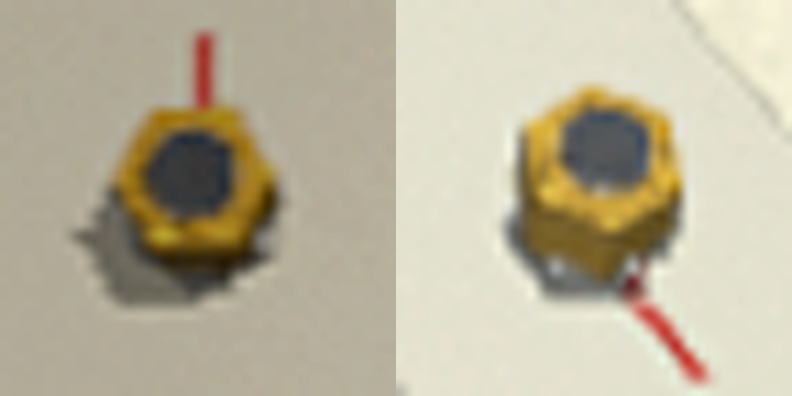

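The crop shows the jam hexagon's flats facing ±x (top edge level, at crop rows 108–240). The screw end is at crop (190,173), which gives world (0.641, 0.122), and the rocker's yaw is about 0. Next is a helper that gives the remaining jog to a target pose.

```bash
cat >> h.py <<'E'
def pose(): 
    s=state();return np.array(s["ee_pos"]),Ro.from_quat(s["tcp_rot"]),s
def yaw(r): z=r.as_matrix()[:,2];return np.arctan2(z[1],z[0])
def down(a):  # tool y down, tool z at world yaw a
    z=np.array([np.cos(a),np.sin(a),0]);y=np.array([0,0,-1.]);return Ro.from_matrix(np.c_[np.cross(y,z),y,z])
def rem(P,a):
    p,r,s=pose();P=np.array(P,float)
    sh=r.inv().apply(P-p);rv=(r.inv()*down(a)).as_rotvec()
    print("t",round(s["t"],2),"p",p.round(4),"yaw",yaw(r).round(3),"q",np.round(s["qpos"],2),"w",round(s["width"],4),"F",s["contact_force"].round(1),"T",s["wrist_torque"].round(2))
    print("shift units",(sh/.4).round(4),"|mm|",round(1e3*np.linalg.norm(sh),1),"turn units",(rv/.5).round(4))
E
python3 - <<'E'
from h import *
print(pose()[1].as_matrix().round(3))
# handle grasp point near origin: yaw of jaws perpendicular to handle
o=np.array([.4752,-.2275]);a=.07
g=o-.005*np.array([np.cos(a),np.sin(a)]);print(g, "mouth px pred",proj("top",[o[0]+.085*np.cos(a),o[1]+.085*np.sin(a),.009]))
for b in(a+np.pi/2,a-np.pi/2): rem([*g,.12],b)
E
```

```text
[[ 0.893 -0.     0.449]
 [-0.449 -0.     0.893]
 [-0.    -1.    -0.   ]]
[ 0.47021224 -0.22784971] mouth px pred [[403.04744371 181.24861415]]
t 1.0 p [0.247  0.4914 0.2134] yaw 1.105 q [ 1.04  0.3   1.52  0.    1.32 -0.07] w 0.0938 F [-0.6 -0.2 -0.1] T [-0.02 -0.02  0.02]
shift units [ 1.3061  0.2336 -1.3559] |mm| 758.8 turn units [ 0.0000e+00 -1.0716e+00 -1.0000e-04]
t 1.0 p [0.247  0.4914 0.2134] yaw 1.105 q [ 1.04  0.3   1.52  0.    1.32 -0.07] w 0.0938 F [-0.6 -0.2 -0.1] T [-0.02 -0.02  0.02]
shift units [ 1.3061  0.2336 -1.3559] |mm| 758.8 turn units [1.0000e-04 5.2116e+00 0.0000e+00]
```

>>> jog_arm --pt "0.109 0 -0.113 0 0 0 0" --pt "0.109 0 -0.113 0 0 0 0" --pt "0.109 0 -0.113 0 0 0 0" --pt "0.109 0 -0.113 0 0 0 0" --pt "0.109 0 -0.113 0 0 0 0" --pt "0.109 0 -0.113 0 0 0 0" --pt "0.109 0 -0.113 0 0 0 0" --pt "0.109 0 -0.113 0 0 0 0" --pt "0.109 0 -0.113 0 0 0 0" --pt "0.109 0 -0.113 0 0 0 0" --pt "0.109 0 -0.113 0 0 0 0" --pt "0.109 0 -0.113 0 0 0 0"

```text
t: 2.5
ee_pos: [0.4699, -0.2265, 0.2155]
tcp_rot: [-0.688, 0.159, -0.164, 0.689]
contact_force: [0.8, 1.0, -0.3]
width: 0.047
```

```bash
python3 -c "
from h import *
rem([.4702,-.2278,.10],1.64)"
```

```text
t 2.5 p [ 0.4699 -0.2265  0.2155] yaw 1.11 q [-0.52  0.23  1.6   0.    1.3  -1.63] w 0.047 F [ 0.8  1.  -0.3] T [ 0.05 -0.06 -0.05]
shift units [ 2.000e-04  2.888e-01 -3.500e-03] |mm| 115.5 turn units [-0.0023 -1.0591  0.0154]
```

>>> jog_arm --pt "0 0.096 0 0 -0.353 0 0" --pt "0 0.096 0 0 -0.353 0 0" --pt "0 0.096 0 0 -0.353 0 0" --pt "0 0 0 0 0 0 0"

```text
t: 3.0
ee_pos: [0.4711, -0.2311, 0.0971]
tcp_rot: [0.707, 0.03, -0.025, -0.706]
contact_force: [-0.5, 0.1, 0.7]
width: 0.0467
```

```bash
python3 - <<'E'
from h import *
rem([.4702,-.2278,.015],1.64)
ims=[]
for n,(x,y) in dict(top=(408,215),scene=(225,230)).items():
    p=grab_frame(n)[y-50:y+50,x-50:x+50];ims.append(cv2.resize(p,None,fx=4,fy=4,interpolation=cv2.INTER_CUBIC))
cv2.imwrite("pics/g1.png",np.hstack(ims))
E
```

```text
t 3.0 p [ 0.4711 -0.2311  0.0971] yaw 1.649 q [-0.53  0.37  1.72  0.    1.05 -2.18] w 0.0467 F [-0.5  0.1  0.7] T [ 0.03 -0.01 -0.04]
shift units [-0.0033  0.2052  0.0087] |mm| 82.1 turn units [0.0031 0.0171 0.0163]
```

View pics/g1.png

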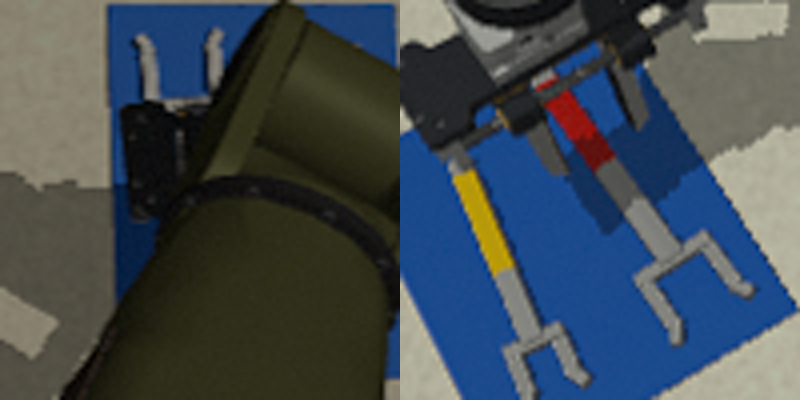

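The fingers straddle the handle as planned, with clearance to the small spanner. I'll descend with small corrections, then grip.

>>> jog_arm --pt "-0.0033 0.1 0.0087 0.003 0.017 0.016 0" --pt "0 0.085 0 0 0 0 0" --pt "0 0 0 0 0 0 0"

```text
t: 3.48
ee_pos: [0.4755, -0.2305, 0.0313]
tcp_rot: [0.71, 0.025, -0.015, -0.704]
contact_force: [0.0, 0.0, 1.4]
width: 0.0472
```

```bash
python3 -c "
from h import *
rem([.4702,-.2278,.015],1.64)"
```

```text
t 3.48 p [ 0.4755 -0.2305  0.0313] yaw 1.626 q [-0.52  0.47  1.75 -0.    0.9  -2.15] w 0.0472 F [0.  0.  1.4] T [0.01 0.02 0.07]
shift units [-0.0133  0.0406  0.0078] |mm| 17.4 turn units [ 0.0178 -0.027   0.0267]
```

>>> jog_arm --pt "-0.013 0.04 0.007 0.018 -0.027 0.027 0" --pt "0 0 0 0 0 0 0"

```text
t: 3.72
ee_pos: [0.4716, -0.2288, 0.0178]
tcp_rot: [0.707, 0.025, -0.023, -0.706]
contact_force: [0.4, 0.2, 0.5]
width: 0.047
```

```bash
python3 -c "
from h import *
rem([.4702,-.2278,.015],1.64)"
```

```text
t 3.73 p [ 0.4716 -0.2288  0.0178] yaw 1.639 q [-0.52  0.49  1.76  0.    0.88 -2.16] w 0.047 F [0.4 0.2 0.5] T [ 0.06 -0.04  0.01]
shift units [-0.0034  0.007   0.0027] |mm| 3.3 turn units [ 0.0038 -0.0024  0.0056]
```

>>> jog_arm --pt "-0.003 0.007 0.003 0.004 -0.002 0.006 0" --pt "0 0 0 0 0 0 1" --pt "0 0 0 0 0 0 1" --pt "0 0 0 0 0 0 1" --pt "0 0 0 0 0 0 1" --newtons 60

```text
t: 4.35
ee_pos: [0.4712, -0.2281, 0.0169]
tcp_rot: [0.707, 0.025, -0.023, -0.706]
contact_force: [0.1, 0.1, -0.9]
width: 0.0174
```

```bash
python3 -c "
from h import *
rem([.4702,-.2278,.015],1.64)"
```

```text
t 4.35 p [ 0.4712 -0.2281  0.0169] yaw 1.639 q [-0.52  0.49  1.76  0.    0.88 -2.16] w 0.0174 F [ 0.1  0.1 -0.9] T [ 0.04 -0.07 -0.05]
shift units [-0.0025  0.0046  0.001 ] |mm| 2.1 turn units [ 0.0027 -0.0019  0.0043]
```

The handle is gripped at 17.4 mm. Next I'll lift it and carry it over to the rocker.

>>> jog_arm --pt "0 -0.12 0 0 0 0 1" --pt "0 -0.14 0 0 0 0 1" --pt "0.016 0 0.124 0 0 0 1" --pt "0.016 0 0.124 0 0 0 1" --pt "0.016 0 0.124 0 0 0 1" --pt "0.016 0 0.124 0 0 0 1" --pt "0.016 0 0.124 0 0 0 1" --pt "0.016 0 0.124 0 0 0 1" --pt "0.016 0 0.124 0 0 0 1" --pt "0 0 0 0 0 0 1"

```text
t: 5.6
ee_pos: [0.4891, 0.1325, 0.12]
tcp_rot: [-0.706, -0.021, 0.026, 0.707]
contact_force: [-0.3, -0.9, -4.8]
width: 0.017
```

```bash
python3 -c "
from h import *
rem([.492,.122,.1],1.571)"
```

```text
t 5.6 p [0.4891 0.1325 0.12  ] yaw 1.637 q [ 0.19  0.31  1.74  0.    1.1  -1.45] w 0.017 F [-0.3 -0.9 -4.8] T [ 0.03 -0.01 -0.  ]
shift units [ 0.0058  0.05   -0.0268] |mm| 22.8 turn units [-0.003   0.1313 -0.0133]
```

>>> jog_arm --pt "0.006 0.08 -0.027 -0.003 0.131 -0.013 1" --pt "0 0.06 0 0 0 0 1" --pt "0 0 0 0 0 0 1"

```text
t: 5.98
ee_pos: [0.4912, 0.1205, 0.0618]
tcp_rot: [0.707, -0.001, -0.0, -0.707]
contact_force: [0.7, -0.3, -5.3]
width: 0.0172
```

```bash
python3 - <<'E'
from h import *
rem([.492,.122,.045],1.571)
ims=[]
for n,(x,y) in dict(top=(283,175),scene=(355,190)).items():
    p=grab_frame(n);cv2.imwrite(f"pics/{n}2.png",p);p=p[y-40:y+40,x-40:x+40];ims.append(cv2.resize(p,None,fx=5,fy=5,interpolation=cv2.INTER_CUBIC))
cv2.imwrite("pics/g2.png",np.hstack(ims))
E
```

```text
t 5.97 p [0.4912 0.1205 0.0618] yaw 1.57 q [ 0.17  0.39  1.79 -0.    0.97 -1.4 ] w 0.0172 F [ 0.7 -0.3 -5.3] T [ 0.05 -0.06 -0.02]
shift units [0.0022 0.042  0.0038] |mm| 16.9 turn units [ 0.0019 -0.0028 -0.0042]
```

View pics/g2.png

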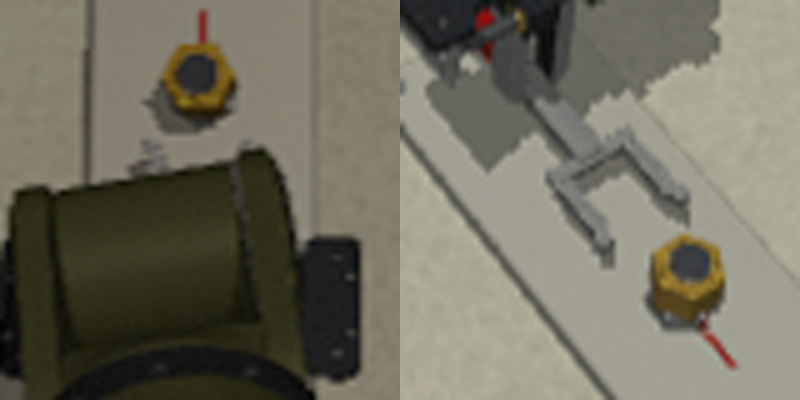

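The jaws hang level about 60 mm short of the nut. The tips are at scene pixels (372.6,192.6) and (356.6,201.4). I'll check the lateral offset from those.

```bash
python3 - <<'E'
from h import *
for p in[(372.6,192.6),(356.6,201.4)]: print(back("scene",p,.054).round(4))
print(back("scene",((372.6+356.6)/2,197),.054))
print([(np.round(d["pixel"],1),back("scene",d["pixel"],.054),round(d["conf"],2)) for d in place_of("scene","spanner_mouth")][:2], proj("scene",[.5802,.1205,.054]))
# predicted outline overlay
a=0;tcp=np.array([.4912,.1205]);P=[]
for x,y in[(117-0.5,28),(85+27,-35),(112,35),(57,28),(57,-28)]:
    P.append(proj("scene",[tcp[0]+(x+4)/1e3,tcp[1]+y/1e3,.059])[0].round(1))
print(P)
E
```

```text
[0.6126 0.1453 0.054 ]
[0.6109 0.0915 0.054 ]
[0.61177589 0.11823481 0.054     ]
[(array([358.9, 187. ]), array([0.576923  , 0.12459187, 0.054     ]), 0.71)] [[358.4213485  188.50988294]]
[array([373.5, 190.9]), array([354.2, 200.5]), array([374.5, 188.5]), array([360.6, 176. ]), array([344.5, 185.1])]
```

>>> jog_arm --pt "0 0.045 0.004 0.002 -0.003 -0.004 1" --pt "0 0.022 0 0 0 0 1" --pt "0 0 0 0 0 0 1"

```text
t: 6.5
ee_pos: [0.4944, 0.1226, 0.0397]
tcp_rot: [-0.707, -0.003, -0.003, 0.708]
contact_force: [-0.2, 0.0, -5.4]
width: 0.0171
```

```bash
python3 -c "
from h import *
rem([.512,.122,.034],1.571)"
```

```text
t 6.5 p [0.4944 0.1226 0.0397] yaw 1.571 q [ 0.17  0.43  1.8   0.    0.91 -1.4 ] w 0.0171 F [-0.2  0.  -5.4] T [0.02 0.03 0.02]
shift units [ 0.0439  0.0148 -0.0015] |mm| 18.5 turn units [-0.0032  0.0004  0.018 ]
```

>>> jog_arm --pt "0.02 0.015 -0.001 -0.003 0 0.018 1" --pt "0.024 0 0 0 0 0 1" --pt "0 0 0 0 0 0 1"

```text
t: 6.88
ee_pos: [0.5145, 0.1222, 0.0349]
tcp_rot: [-0.707, -0.001, -0.0, 0.707]
contact_force: [0.3, -0.2, -3.6]
width: 0.0168
```

```bash
python3 -c "
from h import *
rem([.552,.122,.034],1.571)"
```

```text
t 6.88 p [0.5145 0.1222 0.0349] yaw 1.571 q [ 0.16  0.47  1.74  0.    0.93 -1.41] w 0.0168 F [ 0.3 -0.2 -3.6] T [-0.    0.02 -0.02]
shift units [ 0.0939  0.0024 -0.0006] |mm| 37.6 turn units [-0.0007  0.0003  0.0034]
```

>>> jog_arm --pt "0.02 0 0 0 0 0 1" --pt "0.02 0 0 0 0 0 1" --pt "0.015 0 0 0 0 0 1"

```text
t: 7.25
ee_pos: [0.5376, 0.1222, 0.035]
tcp_rot: [-0.707, -0.001, -0.0, 0.707]
contact_force: [-0.2, -0.3, -4.9]
width: 0.0171
```

```bash
python3 -c "
from h import *
rem([.552,.122,.034],1.571)"
```

```text
t 7.25 p [0.5376 0.1222 0.035 ] yaw 1.571 q [ 0.16  0.51  1.67  0.    0.95 -1.41] w 0.0171 F [-0.2 -0.3 -4.9] T [-0.12  0.15 -0.11]
shift units [ 0.0359  0.0026 -0.0004] |mm| 14.4 turn units [-0.0004  0.0002  0.0025]
```

>>> jog_arm --pt "0.015 0 0 0 0 0 1" --pt "0.015 0 0 0 0 0 1" --pt "0.008 0 0 0 0 0 1"

```text
t: 7.62
ee_pos: [0.5538, 0.122, 0.0348]
tcp_rot: [-0.707, -0.0, -0.0, 0.707]
contact_force: [-0.1, -0.2, -4.6]
width: 0.0171
```

```bash
python3 -c "
from h import *
rem([.552,.122,.034],1.571)"
```

```text
t 7.62 p [0.5538 0.122  0.0348] yaw 1.571 q [ 0.15  0.54  1.63 -0.    0.97 -1.42] w 0.0171 F [-0.1 -0.2 -4.6] T [-0.1   0.05 -0.  ]
shift units [-0.0044  0.0019 -0.    ] |mm| 1.9 turn units [-0.0001 -0.0003  0.0007]
```

>>> jog_arm --pt "0.008 0 0 0 0 0 1" --pt "0.008 0 0 0 0 0 1"

```text
t: 7.88
ee_pos: [0.5555, 0.122, 0.0336]
tcp_rot: [0.707, -0.005, -0.005, -0.707]
contact_force: [-29.5, -1.8, 19.6]
width: 0.0175
```

```bash
python3 - <<'E'
from h import *
rem([.552,.122,.034],1.571)
ims=[]
for n,(x,y) in dict(top=(283,165),scene=(365,200)).items():
    p=grab_frame(n);p=p[y-30:y+30,x-30:x+30];ims.append(cv2.resize(p,None,fx=6,fy=6,interpolation=cv2.INTER_CUBIC))
cv2.imwrite("pics/g3.png",np.hstack(ims))
E
```

```text
t 7.88 p [0.5555 0.122  0.0336] yaw 1.571 q [ 0.15  0.56  1.61  0.    0.99 -1.42] w 0.0175 F [-29.5  -1.8  19.6] T [-0.31  5.77 -0.06]
shift units [-0.0087 -0.0008  0.    ] |mm| 3.5 turn units [ 0.0023  0.0004 -0.0267]
```

View pics/g3.png

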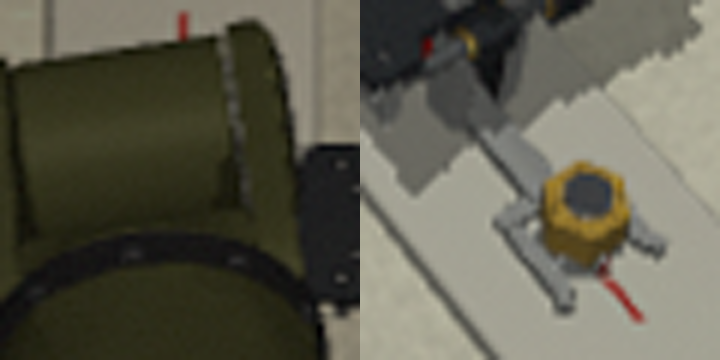

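The jaws straddle the nut, with tips at about scene (370,220.8) and (385,210.8). The reaction is 29 N, which suggests it is home. I'll check the geometry.

```bash
python3 - <<'E'
from h import *
for p in[(370,220.5),(385,211)]: print(back("scene",p,.028).round(4))
for y in(-.033,.033): print(proj("scene",[.642+.027,.1208+y,.03]))
for n in("scene",): print([(back(n,d["pixel"],.025).round(4),round(d["conf"],2)) for d in place_of(n,"spanner_mouth")][:2],[(back(n,d["pixel"],.020).round(4),round(d["conf"],2)) for d in place_of(n,"spanner")][:2])
E
```

```text
[0.6687 0.0971 0.028 ]
[0.6681 0.1498 0.028 ]
[[367.43884107 221.9284253 ]]
[[386.45193962 210.201099  ]]
[] [(array([0.557 , 0.1281, 0.02  ]), 0.87)]
```

Tips at 26.5 mm past the screw (about 27 expected), so the spanner is home. Releasing and lifting.

>>> jog_arm --pt "0 0 0 0 0 0 0" --pt "0 0 0 0 0 0 0" --pt "0 -0.1 0 0 0 0 0" --pt "0 -0.15 0 0 0 0 0" --pt "0 0 0 0 0 0 0" --pt "0 0 0 0 0 0 0"

```text
t: 8.82
ee_pos: [0.5584, 0.1225, 0.1381]
tcp_rot: [0.707, -0.002, -0.003, -0.707]
contact_force: [-0.6, 0.1, -0.5]
width: 0.0472
```

```bash
python3 - <<'E'
from h import *
rem([.641,.1219,.11],1.05)
p=grab_frame("scene");x,y=355,190;p=p[y-40:y+40,x-50:x+50];cv2.imwrite("pics/g4.png",cv2.resize(p,None,fx=6,fy=6,interpolation=cv2.INTER_CUBIC))
E
```

```text
t 8.82 p [0.5584 0.1225 0.1381] yaw 1.572 q [ 0.15  0.42  1.54  0.    1.19 -1.42] w 0.0472 F [-0.6  0.1 -0.5] T [0.03 0.07 0.01]
shift units [ 0.2069  0.0688 -0.0017] |mm| 87.2 turn units [ 0.0043  1.0435 -0.0147]
```

View pics/g4.png

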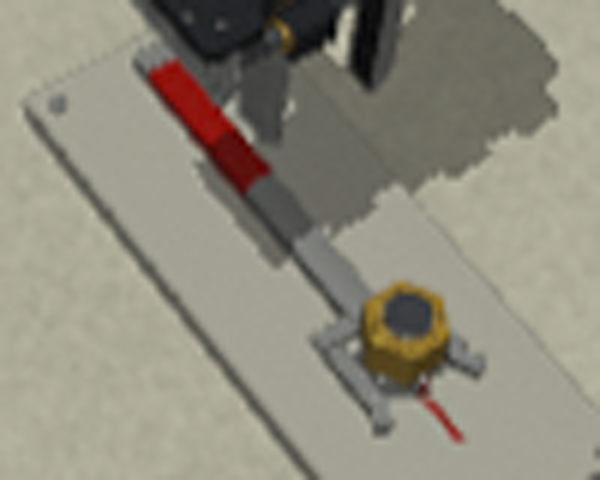

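The spanner lies flat with its jaws home and the handle along the plate. Next I'll move above the jam nut with the jaw axis at yaw 120°.

>>> jog_arm --pt "0.105 0 -0.001 0.004 0 -0.015 -0.5" --pt "0.105 0 0 0 0 0 -0.5" --pt "0 0.03 0 0 -0.35 0 -0.5" --pt "0 0.03 0 0 -0.35 0 -0.5" --pt "0 0 0 0 -0.35 0 -0.5" --pt "0 0 0 0 0 0 -0.5"

```text
t: 9.62
ee_pos: [0.6433, 0.1219, 0.1044]
tcp_rot: [-0.68, -0.185, 0.192, 0.683]
contact_force: [0.7, -0.1, 0.2]
width: 0.0703
```

```bash
python3 - <<'E'
from h import *
rem([.642,.122,.048],2.094)
E
```

```text
t 9.62 p [0.6433 0.1219 0.1044] yaw 2.111 q [ 0.13  0.63  1.3   0.    1.22 -1.98] w 0.0703 F [ 0.7 -0.1  0.2] T [ 0.09  0.02 -0.01]
shift units [-0.0015  0.141   0.001 ] |mm| 56.4 turn units [-0.0108  0.0334 -0.0156]
```

>>> jog_arm --pt "-0.0015 0.07 0.001 -0.01 0.033 -0.015 -0.5" --pt "0 0.06 0 0 0 0 -0.5" --pt "0 0 0 0 0 0 -0.5"

```text
t: 10.0
ee_pos: [0.6418, 0.1219, 0.0495]
tcp_rot: [-0.684, -0.178, 0.179, 0.684]
contact_force: [-0.0, 0.2, 0.4]
width: 0.0704
```

```bash
python3 - <<'E'
from h import *
rem([.642,.122,.048],2.094)
E
```

```text
t 10.0 p [0.6418 0.1219 0.0495] yaw 2.08 q [ 0.13  0.69  1.34  0.    1.11 -1.95] w 0.0704 F [-0.   0.2  0.4] T [ 0.04 -0.    0.01]
shift units [ 0.0006  0.0038 -0.0002] |mm| 1.5 turn units [-0.0018 -0.0277 -0.0032]
```

Close on the jam nut.

>>> jog_arm --pt "0 0.003 0 0 -0.02 0 -0.5" --pt "0 0 0 0 0 0 0.5" --pt "0 0 0 0 0 0 1" --pt "0 0 0 0 0 0 1" --pt "0 0 0 0 0 0 1" --newtons 60

```text
t: 10.62
ee_pos: [0.6429, 0.1224, 0.0513]
tcp_rot: [-0.684, -0.181, 0.18, 0.684]
contact_force: [-0.8, 1.3, 0.5]
width: 0.0352
```

```bash
python3 - <<'E'
from h import *
rem([.642,.122,.048],2.094)
E
```

```text
t 10.62 p [0.6429 0.1224 0.0513] yaw 2.087 q [ 0.13  0.69  1.34  0.    1.11 -1.96] w 0.0352 F [-0.8  1.3  0.5] T [ 0.3   0.17 -0.05]
shift units [-0.0025  0.0083  0.0004] |mm| 3.5 turn units [ 0.0002 -0.014   0.004 ]
```

Width 35.2 mm means it is seated on the flats. Turning clockwise.

>>> jog_arm --pt "0 0 0 0 0.3 0 1" --pt "0 0 0 0 0.3 0 1" --pt "0 0 0 0 0.3 0 1" --pt "0 0 0 0 0.3 0 1" --pt "0 0 0 0 0.3 0 1" --pt "0 0 0 0 0.3 0 1"

```text
t: 11.38
ee_pos: [0.643, 0.1207, 0.0507]
tcp_rot: [0.693, -0.144, 0.145, -0.692]
contact_force: [-1.2, -0.5, -0.7]
width: 0.0354
```

```bash
python3 - <<'E'
from h import *
rem([.642,.122,.048],.5)
E
```

```text
t 11.38 p [0.643  0.1207 0.0507] yaw 1.159 q [ 0.13  0.69  1.34 -0.    1.11 -1.03] w 0.0354 F [-1.2 -0.5 -0.7] T [-0.34  0.12  0.04]
shift units [-0.0037  0.0068  0.0021] |mm| 3.2 turn units [8.0000e-04 1.3174e+00 5.1000e-03]
```

>>> jog_arm --pt "0 0 0.002 0 0.24 0 1" --pt "0 0 0 0 0.24 0 1" --pt "0 0 0 0 0.24 0 1"

```text
t: 11.75
ee_pos: [0.6426, 0.12, 0.0505]
tcp_rot: [0.655, -0.27, 0.271, -0.652]
contact_force: [-1.5, -0.0, 0.7]
width: 0.0351
```

```bash
python3 - <<'E'
from h import *
rem([.642,.122,.048],.5)
E
```

```text
t 11.75 p [0.6426 0.12   0.0505] yaw 0.786 q [ 0.13  0.69  1.34 -0.    1.11 -0.65] w 0.0351 F [-1.5 -0.   0.7] T [-0.07  0.21  0.05]
shift units [-0.0046  0.0062  0.0024] |mm| 3.2 turn units [0.0065 0.571  0.0057]
```

>>> jog_arm --pt "0 0 0.002 0 0.24 0 1" --pt "0 0 0 0 0.24 0 1"

```text
t: 12.0
ee_pos: [0.6423, 0.1197, 0.0503]
tcp_rot: [0.617, -0.35, 0.349, -0.612]
contact_force: [-1.0, 0.3, 0.3]
width: 0.0358
```

```bash
python3 - <<'E'
from h import *
rem([.642,.122,.048],.0)
E
```

```text
t 12.0 p [0.6423 0.1197 0.0503] yaw 0.537 q [ 0.13  0.69  1.34 -0.01  1.12 -0.4 ] w 0.0358 F [-1.   0.3  0.3] T [-0.02  0.21  0.07]
shift units [-0.0053  0.0058  0.0023] |mm| 3.3 turn units [0.0102 1.0743 0.0093]
```

>>> jog_arm --pt "0 0 0.002 0 0.24 0 1" --pt "0 0 0 0 0.24 0 1"

```text
t: 12.25
ee_pos: [0.6419, 0.1195, 0.0502]
tcp_rot: [0.57, -0.423, 0.422, -0.563]
contact_force: [-0.9, 0.4, 0.7]
width: 0.0355
```

```bash
python3 - <<'E'
from h import *
rem([.642,.122,.048],.0)
E
```

```text
t 12.25 p [0.6419 0.1195 0.0502] yaw 0.289 q [ 0.13  0.69  1.34 -0.01  1.12 -0.16] w 0.0355 F [-0.9  0.4  0.7] T [-0.05  0.28  0.02]
shift units [-0.0058  0.0054  0.0021] |mm| 3.3 turn units [0.0158 0.5776 0.0117]
```

>>> jog_arm --pt "0 0 0.002 0 0.24 0 1" --pt "0 0 0 0 0.24 0 1"

```text
t: 12.5
ee_pos: [0.6414, 0.1194, 0.05]
tcp_rot: [0.515, -0.49, 0.489, -0.506]
contact_force: [-2.3, -0.4, 0.8]
width: 0.0357
```

```bash
python3 - <<'E'
from h import *
rem([.642,.122,.048],.0)
p=grab_frame("scene");x,y=360,195;p=p[y-40:y+40,x-50:x+50];cv2.imwrite("pics/g5.png",cv2.resize(p,None,fx=6,fy=6,interpolation=cv2.INTER_CUBIC))
E
```

```text
t 12.5 p [0.6414 0.1194 0.05  ] yaw 0.041 q [ 0.13  0.69  1.34 -0.01  1.12  0.09] w 0.0357 F [-2.3 -0.4  0.8] T [-0.08  0.26  0.53]
shift units [-0.0064  0.005   0.0017] |mm| 3.3 turn units [0.0212 0.0817 0.0151]
```

View pics/g5.png

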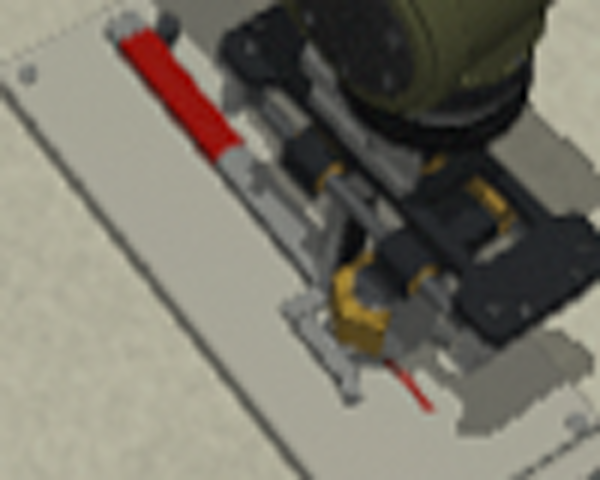

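Torque has risen to 0.53 N m. The spanner is still on the nut, with its handle beside the pin at crop (165,25). I'll tighten in small steps.

>>> jog_arm --pt "0 0 0.001 0 0.1 0 1" --pt "0 0 0 0 0.02 0 1"

```text
t: 12.8
ee_pos: [0.6413, 0.1194, 0.0501]
tcp_rot: [-0.5, 0.506, -0.505, 0.49]
contact_force: [-0.7, -0.6, -0.1]
width: 0.0354
```

```bash
python3 - <<'E'
from h import *
rem([.642,.122,.048],.0)
E
```

```text
t 12.8 p [0.6413 0.1194 0.0501] yaw -0.021 q [ 0.13  0.69  1.33 -0.01  1.13  0.16] w 0.0354 F [-0.7 -0.6 -0.1] T [-0.13  0.21  0.87]
shift units [-0.0065  0.0051  0.0016] |mm| 3.4 turn units [ 0.0231 -0.0424  0.0173]
```

>>> jog_arm --pt "0 0 0 0 0.02 0 1" --pt "0 0 0 0 0.02 0 1"

```text
t: 13.05
ee_pos: [0.6413, 0.1194, 0.0501]
tcp_rot: [-0.495, 0.51, -0.509, 0.485]
contact_force: [-2.4, -1.9, 0.9]
width: 0.0357
```

```bash
python3 - <<'E'
from h import *
rem([.642,.122,.048],.0)
E
```

```text
t 13.05 p [0.6413 0.1194 0.0501] yaw -0.038 q [ 0.13  0.69  1.33 -0.01  1.13  0.17] w 0.0357 F [-2.4 -1.9  0.9] T [-0.14  0.44  1.06]
shift units [-0.0065  0.0051  0.0016] |mm| 3.4 turn units [ 0.0229 -0.0764  0.0182]
```

>>> jog_arm --pt "0 0 0 0 0 0 -0.3" --pt "0 0 0 0 0 0 -0.3" --pt "0 0 0 0 0 0 -0.3" --pt "0 -0.1 0 0 0 0 -0.3" --pt "0 -0.12 0 0 0 0 -0.3" --pt "0 0 -0.1 0 0 0 -0.3" --pt "0 0 -0.1 0 0 0 -0.3" --pt "0 0 0 0 -0.36 0 -0.1" --pt "0 0 0 0 -0.36 0 -0.1" --pt "0 0 0 0 -0.36 0 -0.1" --pt "0 0 0 0 -0.36 0 -0.1" --pt "0 0 0 0 -0.36 0 -0.1"

```text
t: 14.55
ee_pos: [0.5609, 0.1237, 0.1427]
tcp_rot: [0.669, -0.239, 0.236, -0.663]
contact_force: [-0.3, -0.2, -0.7]
width: 0.0516
```

```bash
python3 - <<'E'
from h import *
rem([.552,.122,.12],1.571)
g=grab_frame("scene")
cv2.imwrite("pics/scene6.png",g);x,y=360,195;p=g[y-40:y+40,x-50:x+50];cv2.imwrite("pics/g6.png",cv2.resize(p,None,fx=7,fy=7,interpolation=cv2.INTER_CUBIC))
E
```

```text
t 14.55 p [0.5609 0.1237 0.1427] yaw 0.886 q [ 0.16  0.42  1.52 -0.01  1.2  -0.73] w 0.0516 F [-0.3 -0.2 -0.7] T [-0.03 -0.    0.04]
shift units [-0.0145  0.057  -0.0168] |mm| 24.5 turn units [ 0.0165 -1.37   -0.0094]
```

View pics/g6.png

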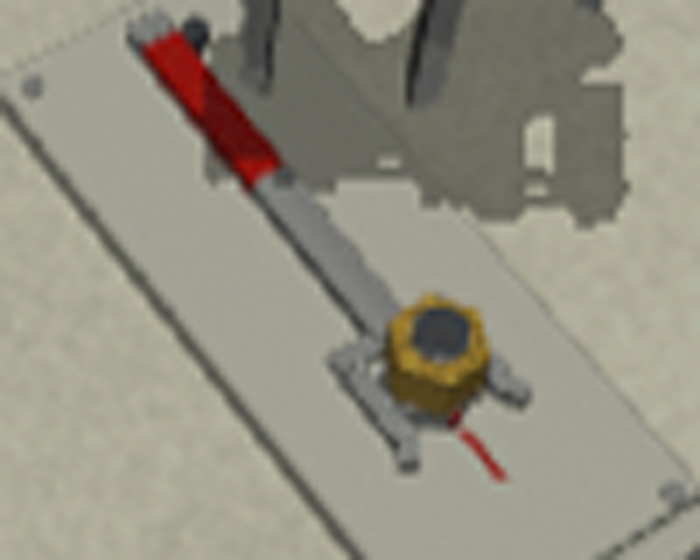

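The spanner's handle touches the pin (crop (195,35)), its jaws are still home, and the nut's mark is at the red line (crop (455,420)). Next is re-gripping the handle.

>>> jog_arm --pt "-0.014 0.05 -0.017 0.016 -0.34 -0.009 -0.1" --pt "0 0 0 0 -0.34 0 -0.1" --pt "0 0 0 0 -0.34 0 -0.1" --pt "0 0 0 0 -0.32 0 -0.1" --pt "0 0 0 0 0 0 -0.1"

```text
t: 15.22
ee_pos: [0.5522, 0.1218, 0.1226]
tcp_rot: [0.707, 0.0, 0.002, -0.707]
contact_force: [0.2, -0.5, 0.5]
width: 0.0517
```

```bash
python3 - <<'E'
from h import *
rem([.552,.1225,.034],1.558)
im=cv2.imread("pics/scene6.png");h=cv2.cvtColor(im,cv2.COLOR_BGR2HSV)
m=cv2.inRange(h,(0,130,50),(8,255,255));m[:150]=0;m[205:]=0;m[:,:320]=0;m[:,365:]=0
ys,xs=np.nonzero(m);w=np.array([back("scene",(x,y),.033) for x,y in zip(xs,ys)])[:,:2]
V=np.linalg.eigh(np.cov(w.T))[1][:,1];print(len(xs),w.mean(0),V[1]/V[0])
E
```

```text
t 15.22 p [0.5522 0.1218 0.1226] yaw 1.569 q [ 0.15  0.42  1.58 -0.    1.14 -1.42] w 0.0517 F [ 0.2 -0.5  0.5] T [ 0.11 -0.01  0.04]
shift units [-0.0012  0.2214  0.0021] |mm| 88.6 turn units [0.0022 0.0223 0.0056]
149 [0.48864227 0.12284295] -0.02179037616808555
```

>>> jog_arm --pt "-0.001 0.11 0.003 0.002 0.022 0.006 -0.1" --pt "0 0.1 0 0 0 0 -0.1" --pt "0 0 0 0 0 0 -0.1"

```text
t: 15.6
ee_pos: [0.5528, 0.1231, 0.0377]
tcp_rot: [-0.707, 0.01, -0.012, 0.707]
contact_force: [0.7, -0.2, 0.0]
width: 0.0517
```

```bash
python3 - <<'E'
from h import *
rem([.552,.1228,.033],1.556)
E
```

```text
t 15.6 p [0.5528 0.1231 0.0377] yaw 1.54 q [ 0.15  0.54  1.63  0.    0.97 -1.39] w 0.0517 F [ 0.7 -0.2  0. ] T [ 0.04 -0.01 -0.03]
shift units [-0.0019  0.0117 -0.0008] |mm| 4.8 turn units [-0.0012 -0.0324  0.0044]
```

>>> jog_arm --pt "-0.002 0.013 -0.001 0 -0.03 0.004 -0.1" --pt "0 0 0 0 0 0 1" --pt "0 0 0 0 0 0 1" --pt "0 0 0 0 0 0 1" --pt "0 0 0 0 0 0 1" --newtons 60

```text
t: 16.23
ee_pos: [0.5542, 0.123, 0.0371]
tcp_rot: [-0.707, 0.005, -0.009, 0.708]
contact_force: [1.1, -0.8, -3.4]
width: 0.0167
```

```bash
python3 - <<'E'
from h import *
rem([.552,.1228,.033],1.556)
E
```

```text
t 16.23 p [0.5542 0.123  0.0371] yaw 1.551 q [ 0.15  0.54  1.63  0.    0.97 -1.4 ] w 0.0167 F [ 1.1 -0.8 -3.4] T [-0.02 -0.15  0.04]
shift units [-0.0056  0.0103 -0.0005] |mm| 4.7 turn units [-0.0031 -0.0103  0.013 ]
```

The grip is shallow (about 4 mm of overlap). I'll reopen and go deeper.

>>> jog_arm --pt "0 0 0 0 0 0 0" --pt "0 0 0 0 0 0 0" --pt "-0.004 0.018 0 -0.003 -0.01 0.013 0" --pt "0 0.003 0 0 0 0 0"

```text
t: 16.73
ee_pos: [0.5525, 0.1231, 0.0283]
tcp_rot: [-0.707, 0.005, -0.005, 0.707]
contact_force: [-3.0, 0.2, 5.3]
width: 0.0465
```

```bash
python3 - <<'E'
from h import *
rem([.552,.1228,.032],1.556)
E
```

```text
t 16.73 p [0.5525 0.1231 0.0283] yaw 1.556 q [ 0.15  0.55  1.63  0.    0.96 -1.4 ] w 0.0465 F [-3.   0.2  5.3] T [-0.03  0.59  0.04]
shift units [-0.0012 -0.0092 -0.0007] |mm| 3.7 turn units [-0.0002  0.0001 -0.0011]
```

>>> jog_arm --pt "0 -0.006 0 0 0 0 0" --pt "0 0 0 0 0 0 1" --pt "0 0 0 0 0 0 1" --pt "0 0 0 0 0 0 1" --pt "0 0 0 0 0 0 1"

```text
t: 17.35
ee_pos: [0.5526, 0.123, 0.0308]
tcp_rot: [-0.707, 0.005, -0.005, 0.707]
contact_force: [0.1, -0.8, -0.4]
width: 0.0174
```

```bash
python3 - <<'E'
from h import *
rem([.552,.1228,.032],1.556)
E
```

```text
t 17.35 p [0.5526 0.123  0.0308] yaw 1.556 q [ 0.15  0.55  1.63  0.    0.96 -1.4 ] w 0.0174 F [ 0.1 -0.8 -0.4] T [-0.12 -0.04  0.  ]
shift units [-0.0014 -0.003  -0.0006] |mm| 1.3 turn units [-0.0001 -0.     -0.001 ]
```

Good grip, so I'll pull straight back along −x, in steps.

>>> jog_arm --pt "-0.01 0 0 0 0 0 1" --pt "-0.015 0 0 0 0 0 1" --pt "-0.015 0 0 0 0 0 1"

```text
t: 17.73
ee_pos: [0.5446, 0.1231, 0.0332]
tcp_rot: [-0.706, -0.002, -0.013, 0.708]
contact_force: [33.1, -1.2, -12.4]
width: 0.0173
```

```bash
python3 - <<'E'
from h import *
rem([.49,.122,.034],1.556)
E
```

```text
t 17.73 p [0.5446 0.1231 0.0332] yaw 1.555 q [ 0.16  0.52  1.67 -0.    0.93 -1.4 ] w 0.0173 F [ 33.1  -1.2 -12.4] T [-0.35 -5.88  0.01]
shift units [-0.1364 -0.0049 -0.0048] |mm| 54.6 turn units [-0.0039 -0.0011  0.0435]
```

```bash
python3 - <<'E'
from h import *
g=grab_frame("scene");x,y=360,195
a,b=[cv2.resize(i[y-40:y+40,x-45:x+45],None,fx=4.4,fy=4.4,interpolation=cv2.INTER_CUBIC) for i in(cv2.imread("pics/scene6.png"),g)]
cv2.imwrite("pics/g7.png",np.hstack([a,b]))
E
```

```text
(no output)
```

View pics/g7.png

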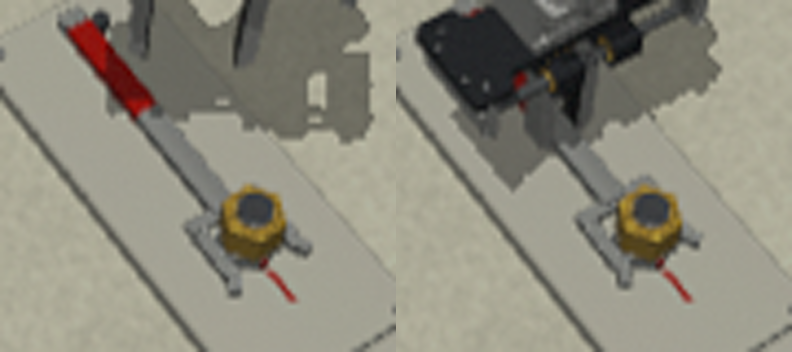

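The jaws have moved back about 7 mm (tips from (235,290) to (229,282) in the crop), so the spanner is sliding rather than slipping in the grip. I'll continue pulling.

>>> jog_arm --pt "-0.018 0 0 0 0 0.02 1" --pt "-0.02 0 0 0 0 0.02 1" --pt "-0.02 0 0 0 0 0 1"

```text
t: 18.15
ee_pos: [0.5365, 0.1231, 0.038]
tcp_rot: [-0.705, -0.009, -0.021, 0.709]
contact_force: [34.2, -2.2, -14.8]
width: 0.0172
```

```bash
python3 - <<'E'
from h import *
rem([.50,.122,.034],1.556)
E
```

```text
t 18.15 p [0.5365 0.1231 0.038 ] yaw 1.554 q [ 0.16  0.49  1.71 -0.    0.9  -1.39] w 0.0172 F [ 34.2  -2.2 -14.8] T [-0.38 -5.96 -0.06]
shift units [-0.0916  0.006  -0.0042] |mm| 36.8 turn units [-0.0113 -0.0035  0.0852]
```

>>> jog_arm --pt "-0.012 0.012 0 -0.01 0 0.085 1" --pt "-0.02 0.006 0 0 0 0.04 1" --pt "-0.02 0.006 0 0 0 0.04 1"

```text
t: 18.52
ee_pos: [0.5252, 0.1235, 0.0323]
tcp_rot: [-0.706, 0.012, -0.0, 0.708]
contact_force: [4.1, -0.7, -0.2]
width: 0.0173
```

```bash
python3 - <<'E'
from h import *
rem([.50,.122,.034],1.556)
E
```

```text
t 18.52 p [0.5252 0.1235 0.0323] yaw 1.553 q [ 0.16  0.51  1.7   0.01  0.95 -1.4 ] w 0.0173 F [ 4.1 -0.7 -0.2] T [-0.02 -1.26  0.04]
shift units [-0.063  -0.0031 -0.0049] |mm| 25.3 turn units [-0.0073 -0.0053 -0.0322]
```

>>> jog_arm --pt "-0.03 -0.003 -0.002 -0.007 0 -0.03 1" --pt "-0.03 -0.001 0 0 0 0 1" --pt "-0.025 0 0 0 0 0 1" --pt "0 0 0 0 0 0 1"

```text
t: 19.02
ee_pos: [0.4893, 0.1234, 0.0336]
tcp_rot: [-0.707, 0.007, -0.006, 0.707]
contact_force: [-0.8, 0.2, -2.6]
width: 0.0175
```

```bash
python3 - <<'E'
from h import *
rem([.485,.122,.12],1.57)
print([(back("scene",d["pixel"],.025).round(4),round(d["conf"],2)) for d in place_of("scene","spanner_mouth")][:2])
E
```

```text
t 19.02 p [0.4893 0.1234 0.0336] yaw 1.553 q [ 0.17  0.43  1.81  0.    0.9  -1.38] w 0.0175 F [-0.8  0.2 -2.6] T [ 0.07  0.01 -0.04]
shift units [-0.0111 -0.2159 -0.0036] |mm| 86.5 turn units [-0.0006 -0.0333 -0.0037]
[(array([0.6301, 0.1173, 0.025 ]), 0.76)]
```

```bash
python3 - <<'E'
from h import *
g=grab_frame("scene");x,y=355,190
cv2.imwrite("pics/g8.png",cv2.resize(g[y-45:y+45,x-55:x+55],None,fx=6,fy=6,interpolation=cv2.INTER_CUBIC))
E
```

```text
(no output)
```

View pics/g8.png

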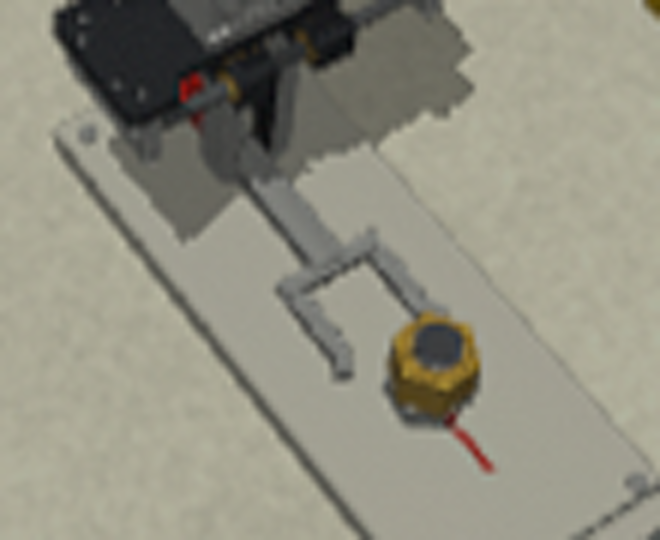

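The spanner is fully off the nut, the brass nut stays on the screw, and the mark is on the line at crop (450,418). The network's mouth estimate was wrong. Next I'll back off a little, lift and carry it to the mat.

>>> jog_arm --pt "-0.02 -0.01 0 0 0 0 1" --pt "0 -0.12 0 0 0 0 1" --pt "0 -0.13 0 0 0 0 1" --pt "0 0 -0.124 0 0 0 1" --pt "0 0 -0.124 0 0 0 1" --pt "0 0 -0.124 0 0 0 1" --pt "0 0 -0.124 0 0 0 1" --pt "0 0 -0.124 0 0 0 1" --pt "0 0 -0.124 0 0 0 1" --pt "0 0 -0.124 0 0 0 1" --pt "0 0 0 0 -0.17 0 1" --pt "0 0 0 0 0 0 1"

```text
t: 20.62
ee_pos: [0.4713, -0.2337, 0.1415]
tcp_rot: [-0.706, -0.023, 0.026, 0.707]
contact_force: [-0.1, -0.6, -4.6]
width: 0.0172
```

```bash
python3 - <<'E'
from h import *
rem([.470,-.228,.04],1.64)
E
```

```text
t 20.62 p [ 0.4713 -0.2337  0.1415] yaw 1.64 q [-0.53  0.32  1.67 -0.    1.16 -2.17] w 0.0172 F [-0.1 -0.6 -4.6] T [ 0.09  0.01 -0.1 ]
shift units [-0.0011  0.2537  0.0143] |mm| 101.7 turn units [-0.0017  0.001  -0.0096]
```

>>> jog_arm --pt "-0.001 0.12 0.014 -0.002 0 -0.009 1" --pt "0 0.12 0 0 0 0 1" --pt "0 0.02 0 0 0 0 1" --pt "0 0 0 0 0 0 1"

```text
t: 21.12
ee_pos: [0.4713, -0.2268, 0.0376]
tcp_rot: [0.707, 0.024, -0.022, -0.706]
contact_force: [0.8, -0.4, -4.3]
width: 0.0172
```

```bash
python3 - <<'E'
from h import *
rem([.470,-.228,.016],1.64)
E
```

```text
t 21.12 p [ 0.4713 -0.2268  0.0376] yaw 1.636 q [-0.52  0.46  1.76 -0.    0.92 -2.15] w 0.0172 F [ 0.8 -0.4 -4.3] T [ 0.06  0.05 -0.03]
shift units [-0.0037  0.054  -0.0026] |mm| 21.7 turn units [ 0.0038 -0.0084  0.0048]
```

>>> jog_arm --pt "0 0.03 0 0.004 0 0.005 1" --pt "0 0.015 0 0 0 0 1" --pt "0 0 0 0 0 0 1"

```text
t: 21.5
ee_pos: [0.473, -0.2275, 0.0217]
tcp_rot: [0.708, 0.024, -0.021, -0.706]
contact_force: [-0.1, 0.7, -5.0]
width: 0.0172
```

```bash
python3 - <<'E'
from h import *
rem([.470,-.228,.016],1.64)
E
```

```text
t 21.5 p [ 0.473  -0.2275  0.0217] yaw 1.635 q [-0.52  0.49  1.76  0.    0.89 -2.15] w 0.0172 F [-0.1  0.7 -5. ] T [ 0.01  0.05 -0.05]
shift units [-0.0075  0.0142 -0.0006] |mm| 6.5 turn units [ 0.0048 -0.0094  0.0075]
```

>>> jog_arm --pt "-0.004 0.012 0 0.004 0 0.007 1" --pt "0 0.006 0 0 0 0 1"

```text
t: 21.75
ee_pos: [0.4719, -0.2281, 0.015]
tcp_rot: [0.707, 0.023, -0.022, -0.706]
contact_force: [-1.8, 0.3, -1.1]
width: 0.0174
```

```bash
python3 - <<'E'
from h import *
rem([.470,-.228,.016],1.64)
E
```

```text
t 21.75 p [ 0.4719 -0.2281  0.015 ] yaw 1.635 q [-0.52  0.5   1.76 -0.    0.88 -2.15] w 0.0174 F [-1.8  0.3 -1.1] T [0.12 0.02 0.04]
shift units [-0.0047 -0.0024  0.0004] |mm| 2.1 turn units [ 0.0025 -0.0099  0.0033]
```

Touching down on the mat. I'll release, lift and move clear.

>>> jog_arm --pt "0 0 0 0 0 0 0" --pt "0 0 0 0 0 0 0" --pt "0 0 0 0 0 0 0" --pt "0 -0.12 0 0 0 0 0" --pt "0 -0.15 0 0 0 0 0" --pt "0 -0.15 0 0 0 0 0" --pt "-0.1 0 0.12 0 0 0 0" --pt "-0.05 0 0.14 0 0 0 0" --pt "0 0 0.15 0 0 0 0" --pt "0 0 0.15 0 0 0 0" --pt "0 0 0 0 0 0 0"

```text
t: 23.12
ee_pos: [0.3965, -0.0032, 0.1911]
tcp_rot: [0.708, 0.026, -0.019, -0.705]
contact_force: [0.4, 0.1, 0.5]
width: 0.0471
```

```bash
python3 - <<'E'
from h import *
rem([.470,-.228,.016],1.64)
for n in("top","scene"):
    g=grab_frame(n);o=cv2.imread(f"pics/{n}0.png");cv2.imwrite(f"pics/{n}9.png",g)
    for im,t in((o,"start"),(g,"now")):
        h=cv2.cvtColor(im,cv2.COLOR_BGR2HSV)
        for nm,lo,hi,c in(("red",(0,130,50),(8,255,255),(.405,-.231)),("yel",(25,130,80),(34,255,255),(.439,-.316))):
            m=cv2.inRange(h,lo,hi);ys,xs=np.nonzero(m);w=np.array([back(n,(x,y),.016) for x,y in zip(xs,ys)])[:,:2]
            k=np.hypot(*(w-c).T)<.06;w=w[k]
            V=np.linalg.eigh(np.cov(w.T))[1][:,1] if k.sum()>3 else [1,0];print(n,t,nm,k.sum(),w.mean(0).round(4) if k.any() else "",np.round(V[1]/V[0],3))
    for z,l in((.0,"spanner_mouth"),): print([(back(n,d["pixel"],.009).round(4),round(d["conf"],2)) for d in place_of(n,l)][:2])
    # red line / mark near nut
    for im in(o,g):
        h=cv2.cvtColor(im,cv2.COLOR_BGR2HSV);m=cv2.inRange(h,(0,110,40),(9,255,255))|cv2.inRange(h,(172,110,40),(180,255,255))
        ys,xs=np.nonzero(m);w=np.array([back(n,(x,y),.03) for x,y in zip(xs,ys)])[:,:2];k=np.hypot(*(w-[.665,.122]).T)<.035
        print(n,"mark px",sorted(zip(ys[k].tolist(),xs[k].tolist()))[:8])
E
```

```text
t 23.12 p [ 0.3965 -0.0032  0.1911] yaw 1.634 q [-0.1  -0.03  1.95 -0.    1.21 -1.73] w 0.0471 F [0.4 0.1 0.5] T [ 0.07  0.01 -0.08]
shift units [ 0.1432  0.4416 -0.5706] |mm| 294.2 turn units [ 0.0085 -0.0116  0.0207]
top start red 175 [ 0.4049 -0.2309] 0.069
top start yel 145 [ 0.4391 -0.3163] -0.095
top now red 172 [ 0.4165 -0.2302] 0.061
top now yel 145 [ 0.4393 -0.3163] -0.094
[(array([ 0.5728, -0.2092,  0.009 ]), 0.98), (array([ 0.4864, -0.2208,  0.009 ]), 0.4)]
top mark px [(137, 283), (138, 283), (139, 283), (140, 283), (141, 283), (142, 283), (143, 283)]
top mark px [(137, 283), (138, 283), (139, 283), (140, 283), (141, 283), (142, 283), (143, 283)]
scene start red 138 [ 0.4049 -0.2322] 0.069
scene start yel 118 [ 0.4389 -0.3173] -0.077
scene now red 142 [ 0.417  -0.2314] 0.059
scene now yel 122 [ 0.4395 -0.3172] -0.076
[(array([ 0.5664, -0.2225,  0.009 ]), 0.76)]
scene mark px [(214, 375), (215, 375), (217, 376), (217, 377), (218, 377), (218, 378), (219, 378), (220, 379)]
scene mark px [(214, 375), (215, 374), (215, 375), (217, 376), (217, 377), (218, 377), (218, 378), (219, 378)]
```

```bash
python3 -c "
from bench import *
print(close_job())"
```

```text
the job is handed in; nothing more can be done
None
```

The spanner was used to hold the lower nut while I tightened the jam nut, then laid back on the mat. I handed the job in at about 23 s of the 72 s limit, and it returned no verdict.

**Fitting the spanner:** I slid it onto the lower nut until it pushed back with 29 N. The jaw tips measured about 26.5 mm past the screw, against roughly 27 mm expected when home. Then I let go.

**Tightening:** I turned the jam nut about 2.1 rad clockwise. The torque rose to about 0.9–1.06 N m, which is above the 0.7 you asked for. A picture afterwards showed the handle against the stop pin and the jaws still home. I did not measure the force on the pin or the jam joint's angle directly.

**Pulling it off:** The spanner caught on the nut on the way out, needing about 34 N, and slipped about 10 mm in the grip.

**Last checks:**
- **Spanner:** both cameras place it about 13 mm along and 47 mm across from the mat's centre. The two views agree as they would if it lies flat.
- **Lower nut:** the red mark is within a pixel of where it started.
- **Small spanner:** its position is unchanged. I did not re-measure the other bystanders.
- **Gripper:** it is clear and reads no contact force.

**Disagreements:**
- With the spanner already off the nut, the detection network placed its mouth at x = 0.630. The picture showed it clear of the nut, so I ignored that reading.
- The two cameras disagreed by about 2 mm on the screw's position, so I used a value between them.

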